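Park a stage-light colour wheel at green

ROBOT

A 6-joint arm with a two-finger parallel gripper is mounted at the origin on the work surface. World frame = base frame: x ahead of the robot, y to its left, z up, the work surface at z = 0. Lengths are in m, angles in rad, forces in N, time in s.
With the tool pointing down it reaches from about 0.3 to 0.75 m from the base axis. Payload 8.5 kg.
Tool frame: the origin (TCP) lies midway between the tips of the shut fingers; the grasp point (between the pads) lies behind it (ctrl.grip_point_offset is the z of the grasp point in the tool frame, in m); z points along the fingers, y is the direction in which the jaws open and shut (so a half turn about z gives the same grasp; the last joint's range is limited). The gripper opens to 85 mm and grips with 20 to 120 N. Pads are 22 mm wide; open, the fingers measure 114 mm over their backs; the gripper's body (76 mm by 85 mm) begins 54 mm behind the grasp point. The pads swing forward as they close: fully open they stand 13 mm farther back than shut.
Start: joints at [0.911, 0.381, 1.297, -0, 1.464, -0.215], TCP at [0.237, 0.496, 0.231] pointing down, gripper open.
Joint ranges: [-3.11, 3.11], [-0.89, 2.33], [0.22, 2.48], [-1.42, 4.56], [0.17, 2.85], [-2.88, 2.88]. Speed limits (rad/s): [2.39, 2.39, 3.14, 3.14, 3.14, 3.14].

INTERFACE

Orientations are given as a rotation vector (axis times angle).
In Python, from plant import ctrl gives the robot as it stands.
- The arm moves only by the tool apply_moves, never from a script. Its argument "motion" is a list of rows, each a list of 5 numbers: the shift along the tool's x, y, z in mm, then the turn about the tool's z in rad, then the opening, from 0 (shut) to 1 (fully open). A call has 1 to 12 rows; each row is the pose to reach, as a shift and turn from the pose commanded when the call began, along the tool's axes at that moment; what a row does not reach only later rows make up. A row lasts 1/10 s, in which the tool goes at most 50 mm and 8.59 degrees, less where a joint would pass 70% of its speed; a pose out of reach is approached as far as the arm can. A call with a gripper value outside its range is refused whole. The fingers move at their own pace and stop on an object; "grip_force" is the grip in N (left out, the last holds). Time passes only in rows, so rows that repeat a pose let the fingers close. It gives the time, the measured TCP pose, the force and the opening at its end, in the units of the state.
- ctrl.observe(): the state, without advancing time (a new reading comes with each control period).
- ctrl.read_camera(name): name is "side" or "top"; returns a dict with "pixels" (400x640x3 uint8, red, green, blue), "z_map" (400x640 float32, m along the optical axis (not along the pixel's ray), 0 where there is no reading), "intrinsics" (3x3 intrinsics, pixels), "xyz" and "rotation" of the camera in the world. Camera axes: x right, y up, looking along -z (the intrinsics and any distortion apply to the point x, -y, -z); pixel columns grow to the right and rows downward; lengths in m; the calibration is good to about 2 mm. A picture is of the moment at which its call begins.
- ctrl.close_job(): hands the job in, once; it reports no verdict.
The state is a dict: "time_s": time; "joint_positions": joint angles; "joint_vel": joint speeds; "joint_efforts": joint torques, N m; "ee_pos": TCP position; "eef_rot": TCP orientation; "ft_force": force on the tool from outside, world axes, zero at the start; "torque": the same for the moment, N m; "opening": finger opening in m.
Only numpy, scipy, OpenCV 4.12 (cv2) and the standard library are available. Lean on these libraries where they do the work, as an engineer would, in place of code of your own. Each camera call takes 0.05 s, during which the arm holds its last target. There are 200 camera calls.

TASK

Two colour-wheel units from stage lights lie on the repair bench. On the unit with the yellow window frame, turn the wheel by the black bar handle on its hub until the green filter is centred in the window, then let go so that it stays there. Leave the wheel of the black-framed unit as it is.

Things in the scene. Friction and masses are not known exactly. Their poses are not given: they have to be found in the camera images.
- colour_wheel (a joint): Wheel of the yellow-framed unit: level aluminium disc, 140 mm wide, top 20 mm above the bench, six 34 mm round filters 47 mm from the axis, 60 degrees apart. Value: rad, growing counter-clockwise from above; 0 = green filter centred in the window. Starts at 0.55 to 1.35, so turn clockwise. Light friction (0.06 N m), no detents or spring, stays where left; stops at -3.1 and 3.1.
- colour_wheel_grip (a point): Where to grip that wheel's black bar handle: on the wheel's axis, 69 mm above the bench. The bar is 44 mm long, 14 mm wide, from 48 to 88 mm above the bench, on a 20 mm hub, and turns with the wheel. x runs along the bar towards the green filter, y across it, z up. The rest of the unit is at most 38 mm high.
- unit_yellow_window (a point): Middle of that unit's window, a fixed square 42 mm opening in a yellow frame of 58 x 60 mm, 34 mm above the bench, over the wheel, 47 mm from its axis. x points outward from the wheel's axis, z up. The unit is screwed down: grey base plate 190 x 150 mm, small black motor opposite the window.
- spare_wheel_green (a point): Centre of the green filter on the wheel of the other unit (alike but for its black window frame), 21 mm above the bench, 47 mm from its wheel's axis; x points from that axis to this filter. This wheel must stay as it is.
Not all that is in view belongs to the job. What is shaped like the part that bears colour_wheel but blue is not meant.

How it is judged:
By the outcome, as a careful person would: the job done as asked, in the order asked, and still so for the second after the job is handed in, with the robot touching nothing.
It also fails if it takes over 27 s, if anything falls off the work surface, if the arm or the gripper's body presses on something with over 40 N, if the wrist force passes 120 N, or if a joint passes its speed limit or range.

## Working session

There is one attempt and no reset: what is moved stays moved. The work goes in short steps, Python scripts to look and compute and a tool call to move; the robot and the scene stay as the last step left them, time stands still between calls to the robot, and variables do not carry over. Pictures are saved under pics/ and viewed, about 8 in all and at most 12, crops included, and the job is handed in when it is done.

Besides the shell and the picture viewer there is one more tool, called after "Emit:" by a JSON object that holds its "method" and its "body", one argument or row to a line. apply_moves: Moves the arm, as the interface text tells. Its arguments: {"type":"object","properties":{"motion":{"type":"array","items":{"type":"array","items":{"type":"number"}}},"grip_force":{"type":"number"}},"required":["motion"]}

```bash
mkdir -p pics; cat > h.py <<'E'
import numpy as np, cv2
from plant import ctrl
def cam(n): return ctrl.read_camera(n)
def world(c,u,v,z=None):
    """pixel -> world, on plane z if given, else by depth"""
    K=np.array(c["intrinsics"]);R=np.array(c["rotation"]);
    if R.shape!=(3,3): R=cv2.Rodrigues(R)[0]
    p=np.array(c["xyz"]); d=R@np.array([(u-K[0,2])/K[0,0],-(v-K[1,2])/K[1,1],-1.])
    s=c["z_map"][int(round(v)),int(round(u))] if z is None else (z-p[2])/d[2]
    return p+s*d
E
python3 - <<'E'
from h import *
for n in("top","side"):
    c=cam(n); cv2.imwrite(f"pics/{n}0.png",c["pixels"][:,:,::-1]); print(n,c["xyz"],c["rotation"],c["intrinsics"],[k for k in c])
o=ctrl.observe();print(o, ctrl.grip_point_offset)
E
```

```text
top [ 0.40680883 -0.19565017  1.01383879] [ 0.12431433 -0.10215238 -1.59472522] [[369.29706336   0.         321.60457432]
 [  0.         369.29706336 198.96467976]
 [  0.           0.           1.        ]] ['pixels', 'z_map', 'intrinsics', 'xyz', 'rotation']
side [0.20351103 0.30552947 0.81895874] [ 0.26255925 -0.87729919 -2.43202993] [[407.06200322   0.         320.92097054]
 [  0.         407.06200322 205.56096366]
 [  0.           0.           1.        ]] ['pixels', 'z_map', 'intrinsics', 'xyz', 'rotation']
{'time_s': 0.1, 'joint_positions': array([ 9.10675780e-01,  3.81142602e-01,  1.29815378e+00,  1.53914370e-05,
        1.46359026e+00, -2.15282616e-01]), 'joint_vel': array([-0.00060174, -0.00157534, -0.00199563, -0.00084632, -0.00101411,
       -0.00059108]), 'joint_efforts': array([ 3.79751291e-03, -4.49223697e+01, -2.31655079e+01, -1.57935083e-04,
        3.72156675e-03, -5.36640607e-05]), 'ee_pos': array([0.23650185, 0.49627379, 0.23077653]), 'eef_rot': array([-6.92881184e-01, -3.06365530e+00,  1.83046094e-03]), 'ft_force': array([ 0.25364475, -0.36218653, -0.14271013]), 'torque': array([-0.02930387,  0.06127894, -0.02302792]), 'opening': 0.08510530335306084} -0.0187
```

View pics/top0.png

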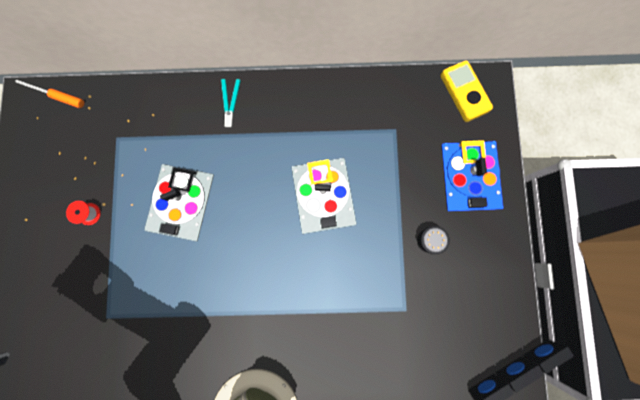

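View pics/side0.png

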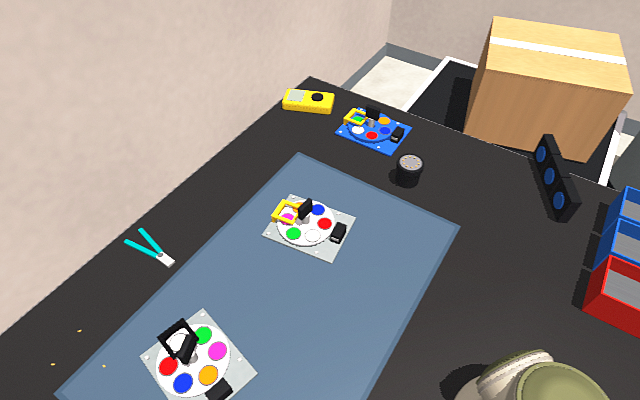

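Candidates are the grey unit with the yellow frame at top (323,192), the grey unit with the black frame at (178,200), and the blue look-alike with a yellow frame at (473,175). By the description I choose (323,192). I'll check that with a crop and measure it.

```bash
cat > m.py <<'E'
from h import *
import sys
B={"top":(285,150,365,240),"side":(255,185,365,270)}
def blobs(n):
    c=cam(n); x0,y0,x1,y1=B[n]
    hsv=cv2.cvtColor(c["pixels"],cv2.COLOR_RGB2HSV); out={}
    for k,lo,hi in(("green",50,70),("blue",110,125),("red",0,5),("mag",145,160),("yellow",22,33)):
        m=cv2.inRange(hsv,(lo,150,90),(hi,255,255)); M=np.zeros_like(m); M[y0:y1,x0:x1]=m[y0:y1,x0:x1]
        nn,l,s,ct=cv2.connectedComponentsWithStats(M)
        if nn<2: continue
        i=1+np.argmax(s[1:,4]); w=world(c,*ct[i],0.034 if k=="yellow" else 0.021)
        print(n,k,s[i],ct[i].round(1),w.round(4)); out[k]=(w,s[i],ct[i])
    return c,out
E
python3 - <<'E'
from m import *
ims=[]
for n in B:
    c,o=blobs(n); x0,y0,x1,y1=B[n]
    ims.append(cv2.resize(c["pixels"][y0:y1,x0:x1,::-1],(400,450 if n=="top" else 309),interpolation=cv2.INTER_CUBIC))
im=np.zeros((450,800,3),np.uint8); im[:,:400]=ims[0]; im[:309,400:]=ims[1]; cv2.imwrite("pics/crop1.png",im)
E
```

```text
top green [300 184  12  11  98] [305.3 189.4] [ 0.5783 -0.1397  0.021 ]
top blue [334 187  12  10  96] [339.8 191.4] [ 0.5699 -0.2336  0.021 ]
top red [325 200  12   8  34] [330.3 203.7] [ 0.537  -0.2067  0.021 ]
top mag [313 170   8  10  61] [316.4 174.7] [ 0.6182 -0.171   0.021 ]
top yellow [308 160  30  24 242] [323. 172.] [ 0.6225 -0.1895  0.034 ]
side green [286 228  14  11 125] [292.9 233. ] [ 0.576  -0.1395  0.021 ]
side blue [311 205  13  10 106] [317.3 209.3] [ 0.5673 -0.2331  0.021 ]
side red [318 220   2   5   5] [318.4 222. ] [ 0.5428 -0.201   0.021 ]
side mag [282 214  11   6  44] [287.8 216. ] [ 0.6172 -0.1751  0.021 ]
side yellow [271 199  30  25 227] [284.6 210.9] [ 0.6265 -0.1759  0.034 ]
```

View pics/crop1.png

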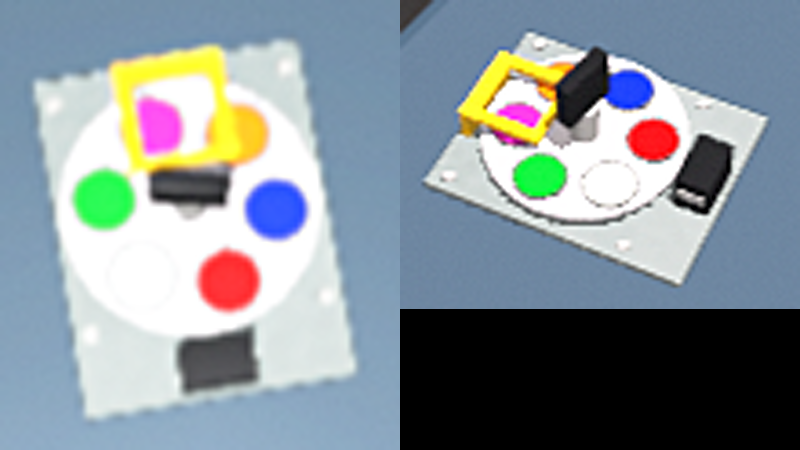

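The crop confirms the choice: grey base and yellow frame, with green at crop (103,199), blue opposite it at (276,209) and the window centre at about (176,109). I'll get the angles from several cues.

```bash
python3 - <<'E'
from h import *
from scipy.spatial.transform import Rotation as R
A=np.array([.573,-.1865])
def ang(d): return np.degrees(np.arctan2(d[1],d[0])).round(2)
c=cam("top"); f=lambda x,y,z:world(c,285+x/5-.4,150+y/5-.4,z)
P=[f(x,y,.006) for x,y in((35,80),(297,40),(355,372),(88,417))]
d=(P[0]+P[1]-P[2]-P[3])/2; print("plate long",ang(d),np.linalg.norm(d)); d2=(P[0]+P[3]-P[1]-P[2])/2; print("short-90",ang(d2)-90,np.linalg.norm(d2)); print("plate centre",np.mean(P,0))
w=np.mean([f(x,y,.034) for x,y in((112,62),(222,48),(238,155),(133,170))],0);print("window",w,ang(w[:2]-A),np.linalg.norm(w[:2]-A))
m=f(218,362,.03);print("motor",m,ang(A-m[:2]))
T=R.from_rotvec(ctrl.observe()["eef_rot"]).as_matrix();print(T.round(3), "tool y ang",ang(T[:2,1]),"x",ang(T[:2,0]))
print("delta tool",T.T@(np.array([.573,-.1865,.2])-ctrl.observe()["ee_pos"]))
s=cam("side")
for k,(u,v) in {"barend a":(570,88),"b":(598,60)}.items():
    print(k, world(s,255+(u-400)*110/400,185+v*85/309,.075))
E
```

```text
plate long 7.79 0.1895511923024444
short-90 7.609999999999999 0.14798732551133356
plate centre [ 0.56483237 -0.18831595  0.006     ]
window [ 0.62460248 -0.18087279  0.034     ] 6.22 0.05190838991539821
motor [ 0.48675982 -0.19962648  0.03      ] 8.65
[[-0.903  0.43  -0.   ]
 [ 0.43   0.903 -0.001]
 [ 0.    -0.001 -1.   ]] tool y ang 64.51 x 154.51
delta tool [-0.59753159 -0.47164315  0.03126653]
barend a [ 0.57356331 -0.17695479  0.075     ]
b [ 0.57172273 -0.20655722  0.075     ]
```

Emit:
{"method": "apply_moves", "body": {
  "motion": [
    [-597,-472,30,1.216,1],
    [-597,-472,30,1.216,1],
    [-597,-472,30,1.216,1],
    [-597,-472,30,1.216,1],
    [-597,-472,30,1.216,1],
    [-597,-472,30,1.216,1],
    [-597,-472,30,1.216,1],
    [-597,-472,30,1.216,1],
    [-597,-472,30,1.216,1],
    [-597,-472,30,1.216,1],
    [-597,-472,30,1.216,1],
    [-597,-472,30,1.216,1]
  ],
  "grip_force": 30
}}

```text
time_s: 1.5
ee_pos: [0.5017, -0.0437, 0.2077]
eef_rot: [2.319, 2.119, 0.0]
ft_force: [0.2, 1.1, -0.1]
opening: 0.0857
```

```bash
cat > d.py <<'E'
from h import *
from scipy.spatial.transform import Rotation as R
o=ctrl.observe();T=R.from_rotvec(o["eef_rot"]).as_matrix();y=np.degrees(np.arctan2(T[1,1],T[0,1]))
print("t",o["time_s"],o["ee_pos"].round(4),"tilt",T[:,2].round(4),"y ang",y.round(2),"q6",o["joint_positions"][5],"F",o["ft_force"].round(1),"open",round(o["opening"],4))
print("delta mm",(1000*T.T@(np.array([.573,-.1865,.053])-o["ee_pos"])).round(1),"turn to -5.2:",np.radians(y+5.2).round(3))
E
python3 d.py
```

```text
t 1.5 [ 0.5017 -0.0437  0.2077] tilt [ 3.e-04  0.e+00 -1.e+00] y ang -5.18 q6 -0.23195008212740853 F [ 0.2  1.1 -0.1] open 0.0857
delta mm [-135.8   83.8  154.7] turn to -5.2: 0.0
```

Emit:
{"method": "apply_moves", "body": {
  "motion": [
    [-136,84,40,0,1],
    [-136,84,60,0,1],
    [-136,84,90,0,1],
    [-136,84,90,0,1],
    [-136,84,90,0,1],
    [-136,84,90,0,1]
  ]
}}

```text
time_s: 2.1
ee_pos: [0.5724, -0.1845, 0.1173]
eef_rot: [-2.319, -2.118, 0.0]
ft_force: [0.8, 0.6, 0.4]
opening: 0.085
```

```bash
python3 d.py; python3 - <<'E'
from m import *
ims=[]
for n in B:
    c,o=blobs(n); x0,y0,x1,y1=B[n]; 
    if n=="side": x0,y0,x1,y1=235,130,375,270
    else: x0,y0,x1,y1=265,130,385,250
    ims.append(cv2.resize(c["pixels"][y0:y1,x0:x1,::-1],(400,400),interpolation=cv2.INTER_CUBIC))
cv2.imwrite("pics/crop2.png",np.hstack(ims))
E
```

```text
t 2.1 [ 0.5724 -0.1845  0.1173] tilt [-1.1e-03  8.0e-04 -1.0e+00] y ang -5.19 q6 -0.4179561123845335 F [0.8 0.6 0.4] open 0.085
delta mm [-1.9  0.8 64.3] turn to -5.2: 0.0
top green [300 184  12  10  65] [305.7 188.6] [ 0.5805 -0.1409  0.021 ]
top blue [338 189   8   9  43] [342.1 193.2] [ 0.5648 -0.2397  0.021 ]
top red [330 202   7  10  31] [333.  207.1] [ 0.5274 -0.2137  0.021 ]
side green [286 228  13  11 115] [292.4 233.1] [ 0.5768 -0.1387  0.021 ]
side mag [284 216   9   4  12] [288.2 217.4] [ 0.6137 -0.1719  0.021 ]
side yellow [272 215  23   9  66] [283.8 218.9] [ 0.6131 -0.1547  0.034 ]
```

View pics/crop2.png

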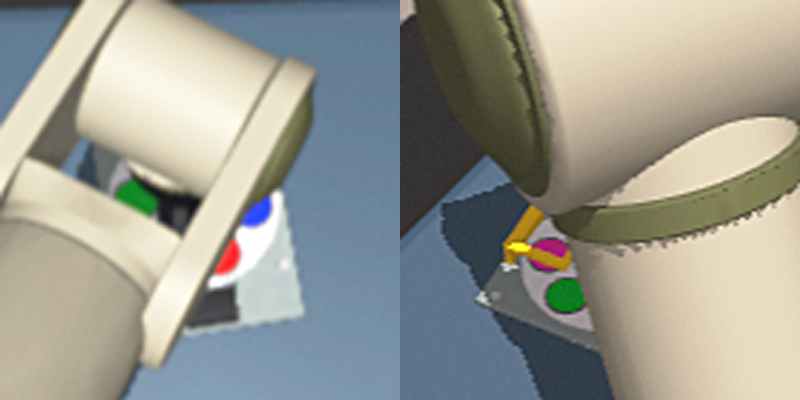

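The arm hides the handle at this pose, but the estimate is well inside the jaw clearance. I'll descend and close.

Emit:
{"method": "apply_moves", "body": {
  "motion": [
    [-2,1,25,0,1],
    [-2,1,45,0,1],
    [-2,1,58,0,1],
    [-2,1,64,0,1],
    [-2,1,64,0,0.6],
    [-2,1,64,0,0.4],
    [-2,1,64,0,0.25],
    [-2,1,64,0,0.1],
    [-2,1,64,0,0.1],
    [-2,1,64,0,0],
    [-2,1,64,0,0],
    [-2,1,64,0,0]
  ]
}}

```text
time_s: 3.4
ee_pos: [0.5752, -0.1869, 0.0544]
eef_rot: [2.316, 2.117, 0.004]
ft_force: [9.8, 0.2, -0.4]
opening: 0.0136
```

```bash
python3 d.py
```

```text
t 3.4 [ 0.5752 -0.1869  0.0544] tilt [ 0.0044 -0.0012 -1.    ] y ang -5.15 q6 -0.4207827580606825 F [ 9.8  0.2 -0.4] open 0.0136
delta mm [ 0.2 -2.2  1.4] turn to -5.2: 0.001
```

Gripped at 13.6 mm opening. The 10 N in x says the axis is about 2 mm farther along tool y, so I'll correct by that and turn clockwise.

Emit:
{"method": "apply_moves", "body": {
  "motion": [
    [0,2,0,0.0,0],
    [0,2,0,0.1,0],
    [0,2,0,0.22,0],
    [0,2,0,0.34,0],
    [0,2,0,0.46,0],
    [0,2,0,0.58,0],
    [0,2,0,0.7,0],
    [0,2,0,0.82,0],
    [0,2,0,0.94,0],
    [0,2,0,1.06,0],
    [0,2,0,1.16,0],
    [0,2,0,1.2,0]
  ]
}}

```text
time_s: 4.6
ee_pos: [0.5761, -0.1875, 0.0544]
eef_rot: [3.11, 0.434, 0.003]
ft_force: [2.6, -2.6, 1.4]
opening: 0.0133
```

```bash
python3 d.py
```

```text
t 4.6 [ 0.5761 -0.1875  0.0544] tilt [ 0.0019 -0.0013 -1.    ] y ang -74.12 q6 0.783970002357464 F [ 2.6 -2.6  1.4] open 0.0133
delta mm [-2.7 -1.8  1.4] turn to -5.2: -1.203
```

Emit:
{"method": "apply_moves", "body": {
  "motion": [
    [0,0,0,0.08,0],
    [0,0,0,0.145,0],
    [0,0,0,0.145,0],
    [0,0,0,0.145,0]
  ]
}}

```text
time_s: 5.0
ee_pos: [0.5762, -0.1876, 0.0544]
eef_rot: [3.132, 0.215, 0.003]
ft_force: [3.2, -4.1, 3.9]
opening: 0.0135
```

```bash
python3 d.py
```

```text
t 5.0 [ 0.5762 -0.1876  0.0544] tilt [ 0.0022 -0.0016 -1.    ] y ang -82.14 q6 0.923875729750772 F [ 3.2 -4.1  3.9] open 0.0135
delta mm [-3.  -1.5  1.4] turn to -5.2: -1.343
```

Emit:
{"method": "apply_moves", "body": {
  "motion": [
    [0,0,0,0.145,0.2],
    [0,0,0,0.145,0.5],
    [0,0,0,0.145,0.8],
    [0,0,0,0.145,1],
    [0,0,-30,0.145,1],
    [0,0,-80,0.145,1],
    [0,0,-130,0.145,1],
    [0,-50,-150,0.145,1],
    [0,-100,-150,0.145,1],
    [0,-150,-150,0.145,1],
    [0,-200,-150,0.145,1],
    [0,-250,-150,0.145,1]
  ]
}}

```text
time_s: 6.2
ee_pos: [0.5412, 0.0593, 0.2037]
eef_rot: [-3.141, 0.011, 0.001]
ft_force: [0.6, 0.8, -0.3]
opening: 0.0857
```

```bash
python3 d.py; python3 - <<'E'
from m import *
ims=[]
for n in B:
    c,o=blobs(n); x0,y0,x1,y1=B[n]
    ims.append(cv2.resize(c["pixels"][y0:y1,x0:x1,::-1],(400,450 if n=="top" else 309),interpolation=cv2.INTER_CUBIC))
im=np.zeros((450,800,3),np.uint8); im[:,:400]=ims[0]; im[:309,400:]=ims[1]; cv2.imwrite("pics/crop3.png",im)
E
```

```text
t 6.2 [0.5412 0.0593 0.2037] tilt [-4.e-04  2.e-04 -1.e+00] y ang -90.4 q6 1.4693253475469217 F [ 0.6  0.8 -0.3] open 0.0857
delta mm [ 33.6 245.6 150.7] turn to -5.2: -1.487
top green [315 169  12  11  95] [320.3 173.6] [ 0.621  -0.1818  0.021 ]
top blue [319 202  12  12 102] [324.7 207.4] [ 0.5273 -0.1914  0.021 ]
top red [310 196   5   6  11] [312.2 198.7] [ 0.552  -0.1579  0.021 ]
top mag [332 175  10  11  83] [336.8 180.4] [ 0.6008 -0.2263  0.021 ]
top yellow [308 160  24  24 147] [319.  168.2] [ 0.6333 -0.1789  0.034 ]
side red [299 234   7   6  23] [301.5 236.1] [ 0.5533 -0.1434  0.021 ]
```

View pics/crop3.png

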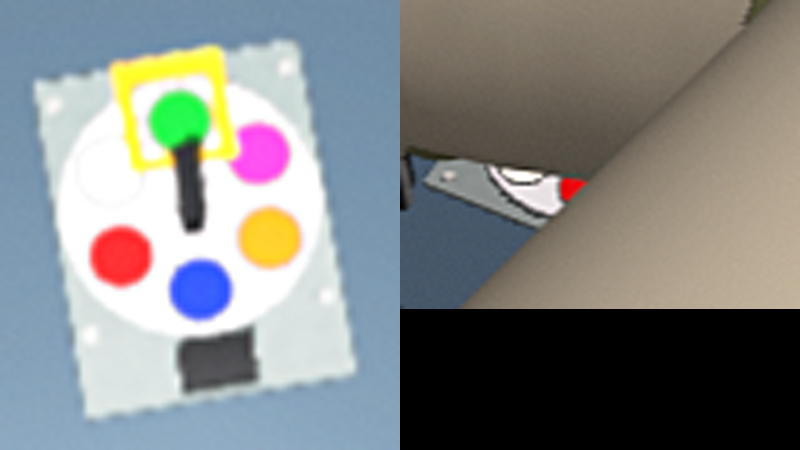

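Green now sits in the window at top crop (179,121), and the frame centre is at about (176,109). The frame is raised, so parallax accounts for part of that. My release call repeated the turn offset, so the wheel may have gone slightly too far. I'll measure the angle precisely.

```bash
cat > fine.py <<'E'
from h import *
c=cam("top")
def fine(img,tag):
    x0,y0,x1,y1=285,150,365,240; S=8
    im=cv2.resize(img[y0:y1,x0:x1],None,fx=S,fy=S,interpolation=cv2.INTER_CUBIC)
    hsv=cv2.cvtColor(im,cv2.COLOR_RGB2HSV)
    w=lambda p,z:world(c,x0+(p[0]+.5)/S-.5,y0+(p[1]+.5)/S-.5,z)[:2]
    def big(m):
        n,l,s,_=cv2.connectedComponentsWithStats(m); return (l==1+np.argmax(s[1:,4])).astype(np.uint8)
    def pts(m,z): 
        q=max(cv2.findContours(m,cv2.RETR_EXTERNAL,cv2.CHAIN_APPROX_NONE)[0],key=cv2.contourArea)[:,0]
        return (1000*np.array([w(p,z) for p in q])).astype(np.float32)
    def rect(m,z,name):
        r=cv2.minAreaRect(cv2.convexHull(pts(m,z)));a=(r[2]+45)%90-45
        print(tag,name,"centre",np.round(r[0],1),"size",np.round(r[1],1),"ang",round(a,2)); return r
    C={}
    for k,lo,hi in(("green",50,70),("blue",110,125),("red",0,5),("mag",145,160),("orange",15,21)):
        m=cv2.inRange(hsv,(lo,120,90),(hi,255,255))
        if m.sum()==0: continue
        e,rad=cv2.minEnclosingCircle(pts(big(m),.021)); M=cv2.moments(pts(big(m),.021)); C[k]=np.array([M["m10"],M["m01"]])/M["m00"]
        print(tag,k,C[k].round(1),"r",round(rad,1))
    d=C["green"]-C["blue"]; print(tag,"axis",(C["green"]+C["blue"])/2,"green ang",np.degrees(np.arctan2(d[1],d[0])).round(2))
    rect(big(cv2.inRange(hsv,(26,140,120),(34,255,255))),.034,"frame")
    bg=cv2.inRange(hsv,(95,50,40),(112,255,235)) # mat
    rect(big(255-bg),.006,"plate")
if __name__=="__main__":
    fine(cv2.imread("pics/top0.png")[:,:,::-1].copy(),"before"); fine(c["pixels"],"now")
E
python3 fine.py
```

```text
before green [ 578.  -139.9] r 16.3
before blue [ 570.  -233.4] r 16.3
before red [ 536.4 -208. ] r 15.8
before mag [ 618.2 -170.9] r 15.6
before orange [ 611.2 -222. ] r 17.1
before axis [ 573.99732534 -186.68395709] green ang 85.07
before frame centre [ 623.  -181.5] size [61.5 62.2] ang 8.19
before plate centre [ 566.5 -187.6] size [198.4 152.8] ang 7.99
now green [ 621.1 -182.1] r 16.4
now blue [ 527.2 -191.2] r 16.4
now red [ 535.9 -153.3] r 11.0
now mag [ 600.9 -226.2] r 16.3
now orange [ 554.5 -229.4] r 16.5
now axis [ 574.1646821  -186.65235866] green ang 5.51
now frame centre [ 623.5 -180.1] size [60.5 58.8] ang 8.38
now plate centre [ 566.4 -187.6] size [198.6 152.7] ang 8.02
```

Window direction is about 7.7° from the plate and frame edges, and green is at about 5.5°, so the wheel went about 2° too far. I'll regrasp and turn back by that amount.

Emit:
{"method": "apply_moves", "body": {
  "motion": [
    [37,50,0,-0.103,1],
    [37,100,0,-0.103,1],
    [37,150,0,-0.103,1],
    [37,200,0,-0.103,1],
    [37,246,30,-0.103,1],
    [37,246,70,-0.103,1],
    [37,246,85,-0.103,1],
    [37,246,85,-0.103,1],
    [37,246,85,-0.103,1]
  ]
}}

```text
time_s: 7.25
ee_pos: [0.577, -0.1899, 0.1194]
eef_rot: [3.138, 0.147, 0.001]
ft_force: [0.8, 0.5, 0.6]
opening: 0.0855
```

```bash
sed -i 's/np.array(\[.573,-.1865,.053\])/np.array([.576,-.1875,.0545])/' d.py; python3 d.py
```

```text
t 7.25 [ 0.577  -0.1899  0.1194] tilt [ 6.e-04 -4.e-04 -1.e+00] y ang -84.63 q6 0.9644647247665044 F [0.8 0.5 0.6] open 0.0855
delta mm [-0.8 -2.5 64.9] turn to -5.2: -1.386
```

Emit:
{"method": "apply_moves", "body": {
  "motion": [
    [-1,-2.5,25,0,1],
    [-1,-2.5,45,0,1],
    [-1,-2.5,58,0,1],
    [-1,-2.5,65,0,1],
    [-1,-2.5,65,0,0.5],
    [-1,-2.5,65,0,0.3],
    [-1,-2.5,65,0,0.1],
    [-1,-2.5,65,0,0],
    [-1,-2.5,65,0,0],
    [-1,-2.5,65,0,0],
    [-1,-2.5,65,0,0]
  ]
}}

```text
time_s: 8.35
ee_pos: [0.5759, -0.1877, 0.0543]
eef_rot: [3.136, 0.147, 0.002]
ft_force: [-0.9, -5.1, 2.3]
opening: 0.0137
```

```bash
python3 d.py
```

```text
t 8.35 [ 0.5759 -0.1877  0.0543] tilt [ 0.0012 -0.0018 -1.    ] y ang -84.64 q6 0.9679785591086395 F [-0.9 -5.1  2.3] open 0.0137
delta mm [ 0.1 -0.2 -0.2] turn to -5.2: -1.387
```

Emit:
{"method": "apply_moves", "body": {
  "motion": [
    [0,0,0,-0.02,0],
    [0,0,0,-0.039,0],
    [0,0,0,-0.039,0],
    [0,0,0,-0.039,0],
    [0,0,0,-0.039,0]
  ]
}}

```text
time_s: 8.85
ee_pos: [0.5759, -0.1877, 0.0543]
eef_rot: [3.133, 0.208, 0.002]
ft_force: [-0.7, -4.8, 0.9]
opening: 0.0136
```

Emit:
{"method": "apply_moves", "body": {
  "motion": [
    [0,0,0,0,0.2],
    [0,0,0,0,0.5],
    [0,0,0,0,0.8],
    [0,0,0,0,1],
    [0,0,0,0,1],
    [0,0,-30,0,1],
    [0,0,-80,0,1],
    [0,0,-120,0,1],
    [0,-50,-150,0,1],
    [0,-100,-150,0,1],
    [0,-150,-150,0,1],
    [0,-200,-150,0,1]
  ]
}}

```text
time_s: 10.05
ee_pos: [0.5495, 0.0062, 0.2041]
eef_rot: [3.135, 0.208, 0.001]
ft_force: [0.2, -0.0, 0.1]
opening: 0.0854
```

Emit:
{"method": "apply_moves", "body": {
  "motion": [
    [0,-50,0,0,1],
    [-30,-90,0,0,1],
    [-30,-90,0,0,1],
    [-30,-90,0,0,1]
  ]
}}

```text
time_s: 10.45
ee_pos: [0.5081, 0.0904, 0.204]
eef_rot: [3.134, 0.211, 0.001]
ft_force: [0.4, -0.5, 0.3]
opening: 0.0856
```

```bash
python3 d.py; python3 fine.py | grep now; python3 - <<'E'
from h import *
c=cam("top"); a=c["pixels"][130:250,130:380,::-1]; cv2.imwrite("pics/crop4.png",cv2.resize(a,None,fx=3.2,fy=3.2,interpolation=cv2.INTER_CUBIC))
E
```

```text
t 10.45 [0.5081 0.0904 0.204 ] tilt [ 7.e-04 -2.e-04 -1.e+00] y ang -82.29 q6 1.3826981456291294 F [ 0.4 -0.5  0.3] open 0.0856
delta mm [ 29.9 284.5 149.6] turn to -5.2: -1.345
now green [ 620.8 -180.2] r 16.6
now blue [ 527.5 -193. ] r 16.5
now red [ 538.  -151.2] r 16.1
now mag [ 602.2 -225.6] r 16.2
now orange [ 556.2 -230.2] r 16.5
now axis [ 574.16520935 -186.60057254] green ang 7.87
now frame centre [ 623.5 -180.2] size [60.6 58.8] ang 8.38
now plate centre [ 566.5 -187.6] size [198.6 152.8] ang 8.03
```

View pics/crop4.png

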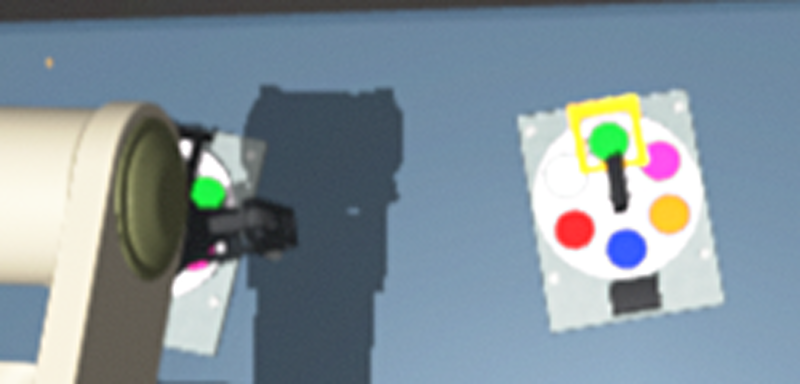

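Green is at 7.9°, against 8.0° for the plate and 8.4° for the frame. The gripper hangs 0.2 m up and touches nothing, and the spare wheel's green filter (crop 207,192) is where it was. Handing in.

```bash
python3 -c "from plant import ctrl; print(ctrl.close_job())"
```

```text
the job is handed in; nothing more can be done
None
```

The green filter is now centred in the window of the yellow-framed unit. I handed the job in at about 10.5 s, with the gripper open and clear at 0.2 m up.

- **What I did:** I gripped the bar handle and turned the wheel about 77° clockwise. While letting go I mistakenly repeated a turn offset, and the wheel went about 2° too far. I regripped, turned it back and released cleanly.
- **Final angle check:** In the top camera, green sits at 7.9°. The window direction is 8.0° by the base plate edges and 8.4° by the frame edges.
- **Check that disagreed:** Taking the window direction from the frame's centre position instead gave about 6–7.5°. That cue is weaker, because it depends on camera parallax over a short distance.
- **Spare unit:** I never touched the black-framed unit. Its green filter looked unmoved, though the arm partly hid that unit in the last picture.

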